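# Push the tested current sensor through the return box's flap

## Task

Put the tested black current sensor away: with the fingertips, push it from behind along its lane and in through the yellow flap of the blue return box, until the whole sensor is past the flap, then draw the hand back out so that the flap hangs shut behind it. Only push it along the deck: do not lift, carry or tip it, and leave everything else where it stands.

Things in the scene. Friction and masses are not known exactly. Their poses are not given: they have to be found in the camera images.
- sensor: the tested current sensor: loose black block, 80 mm long (its x), 64 mm wide, about 0.25 kg. Front 40 mm (+x) is 46 mm high, white label on top; rear 40 mm is a step 26 mm high, 56 mm wide, with a copper plate and two 4 mm bolt heads on top. Origin: centre of underside. Stands on the deck in the lane's mouth, +x end towards the flap, up to 12 mm off the lane's middle and turned up to 0.15 rad
- sensor_tail (a point): centre of the sensor's rear (-x) end face, 13 mm above its underside: the upright face to push on (black, 56 mm wide, up to 20 mm above the underside; above it, flush, the edge of the copper plate, up to 26 mm)
- chute: the blue return box, fixed, placed differently each time. Origin at table level under the shut flap's outer face, mid-lane; +x is the way in, y across, z up. Aluminium deck: top at z = 10 mm, x = -230 to 160 mm, 310 mm wide in front of the flap
- chute_mouth (a point): mid-lane point on the deck, 150 mm before the flap (box x = -150 mm), where the lane's funnel begins: two grey fences 22 mm high, 6 mm thick, clear width 150 mm here, narrowing straight to 84 mm at x = -30 mm, then parallel to the end of the box
- chute_in (a point): mid-lane point on the deck 60 mm behind the flap (box x = 60 mm). Inside, the lane is 84 mm wide, end wall at x = 154 mm. Side walls are 72 mm high above the table; from x = 55 mm on, 94 mm high under a clear roof (top at z = 98 mm)
- chute_hinge (a point): middle of the steel hinge rod, 7 mm thick, 10 mm behind the shut flap's face (box x = 10 mm), axis 90 mm above the table, across the doorway. Two dark posts carry it (94 mm high, x = 0 to 20 mm, 43 to 51 mm to either side). Below the rod the doorway is 86 mm wide, 76 mm high above the deck; above the rod is free space
- flap (a joint): angle of the yellow flap, rad: 0 = hanging shut against its stop; grows to at most 1.35 as its lower edge swings inwards (+x of the box). 70 g, no spring, falls shut by itself in about half a second, cannot swing outwards. The sensor's high front lifts it to about 1.0; the low rear step passes under it
- flap_edge (a point): middle of the yellow flap's lower edge (flap 78 mm wide, 3 mm thick, upright at x = 0 to 3 mm when shut, lower edge 46 mm below the hinge axis, so 34 mm above the deck when shut)
- spare: spare sensor, grey with a copper end, 80 x 64 x 46 mm, same shape as the black one; origin at the centre of its underside. Stands on the table; leave alone
- stud: steel terminal stud standing on the metal deck beside the lane, foot 28 mm across, 40 mm high; origin under its centre. Leave alone
- spacer: brass spacer standing on the metal deck beside the lane, 26 mm across, 32 mm high; origin under its centre. Leave alone
- mug: white mug, 80 mm across, 90 mm high, on the table; origin under its centre. Leave alone
- wrench: steel wrench lying on the table; origin under its middle. Leave alone
- jar: closed jar with a blue cap, 60 mm across, 75 mm high, on the table; origin under its centre. Leave alone
- driver: red screwdriver lying on the table; origin under its middle. Leave alone
Things that resemble listed ones, but are neither listed nor needed, are in the scene too. What is shaped like the sensor but green is not meant.

How it is judged (in metres and radians):
On the way, in this order (a step that is already met when the one before it is completed fails the run):
1. the sensor, still in the doorway, pushes the flap open (value of joint flap above 0.35 rad and x of sensor_tail in the frame of chute below -0.01 m and x of sensor in the frame of chute above -0.05 m), for 0.05 s.
2. the whole sensor is past the flap (x of sensor_tail in the frame of chute above 0.004 m and y of sensor_tail in the frame of chute between -0.04 and 0.04 m), for 0.1 s.
At the end, for the whole second after the job is handed in: The sensor stands at rest, flat on the deck inside the box (tilt under 0.08 rad), its rear face at least 4 mm beyond the shut flap's outer face, and the flap hangs shut (under 0.06 rad) (all of step 2 and x of sensor_tail in the frame of chute below 0.08 m and angle between sensor's own z axis and vertical below 0.08 rad and z of sensor in the frame of chute below 0.014 m and value of joint flap below 0.06 rad and linear speed of sensor below 0.01 m/s); the robot touches nothing.
It fails at once if the sensor is lifted more than 12 mm off the deck (z of sensor in the frame of chute above 0.022 m).
It fails at once if the sensor is tipped by more than 0.3 rad (angle between sensor's own z axis and vertical above 0.3 rad).
It fails at once if one of the other things is moved by more than 20 mm (distance of any of spare, stud, spacer, mug, wrench, jar, driver from where it was at the start of the episode above 0.02 m).
It also fails if it takes over 40 s, if anything falls off the work surface, if the arm or the gripper's body presses on something with over 40 N, if the wrist force passes 120 N, or if a joint passes its speed limit or range.

## Robot

A 6-joint arm with a two-finger parallel gripper is mounted at the origin on the work surface. World frame = base frame: x ahead of the robot, y to its left, z up, the work surface at z = 0. Lengths are in m, angles in degrees, forces in N, time in s.
With the tool pointing down it reaches from about 0.25 to 0.725 m from the base axis. Payload 9.7 kg.
Tool frame: the origin (TCP) lies midway between the tips of the shut fingers; the grasp point (between the pads) lies 19 mm behind it; x points along the fingers, y is the direction in which the jaws open and shut, and the axes are right-handed (so a half turn about x gives the same grasp; the last joint's range is limited). The gripper opens to 85 mm and grips with 20 to 120 N. Pads are 22 mm wide; open, the fingers measure 114 mm over their backs; the gripper's body (76 mm by 85 mm) begins 54 mm behind the grasp point. The pads swing forward as they close: fully open they stand 13 mm farther back than shut.
Start: joints at [-71.047, 4.979, 10.078, 95.1, 0, 90], TCP at [0.179, -0.52, 0.206] pointing down, gripper open.
Joint ranges: [-179.16, 179.16], [-48.56, 103.87], [-65.8, 70.77], [-126.05, 130.52], [-82.76, 87.17], [-180, 180]. Speed limits (degrees/s): [127.2, 127.2, 147.25, 180, 180, 180].

## Interface

Orientations are given as [roll, pitch, yaw] about the fixed x, y, z axes, in that order (R = Rz(yaw) Ry(pitch) Rx(roll)).
In Python, from workcell import bot, cams gives the robot as it stands.
- The arm moves only by the tool apply_moves, never from a script. Its argument "commands" is a list of rows, each a list of 5 numbers: the shift along the tool's x, y, z in m, then the turn about the tool's x in rad, then the opening, from -1 (shut) to 1 (fully open). In form: [[tx, ty, tz, roll, hand], ...]. A call has 1 to 12 rows; each row is the pose to reach, as a shift and turn from the pose measured when the call began, along the tool's axes at that moment; what a row does not reach only later rows make up. A row lasts 1/10 s, in which the tool goes at most 50 mm and 8.59 degrees, less where a joint would pass 70% of its speed; a pose out of reach is approached as far as the arm can. A call with a gripper value outside its range is refused whole. The fingers move at their own pace and stop on an object; "newtons" is the grip in N (left out, the last holds). Time passes only in rows, so rows that repeat a pose let the fingers close. It gives the time, the measured TCP pose, the force and the opening at its end, in the units of the state.
- bot.get_obs(): the state, without advancing time (a new reading comes with each control period).
- cams.camera(name): name is "scene" or "top"; returns a dict with "frame" (480x640x3 uint8, blue, green, red), "depth" (480x640 float32, m along the optical axis (not along the pixel's ray), 0 where there is no reading), "camera_matrix" (3x3 intrinsics, pixels), "D" ([k1, k2, p1, p2, k3] as OpenCV has them; the pictures are not rectified), "R" (3x3) and "t" (3): a world point X has camera coordinates R X + t. Camera axes: x right, y down, z forward; pixel columns grow to the right and rows downward; lengths in m; the calibration is good to about 2 mm. A picture is of the moment at which its call begins.
- bot.job_done(): hands the job in, once; it reports no verdict.
Trained networks look in the newest picture that a camera, given by its name, has taken for a name from the list of things; names that differ only in an ending like _2 or _b are one class to them, and where a whole thing is asked for, a point or a joint stands for the part that bears it (a point fixed in the world has none). Each returns a list of dicts, best first, with "confidence" (0 to 1); they miss things now and then, are a little off and sometimes report something else, mostly with a low value. They report only what shows in the picture. A call takes as long as a camera call. They do not tell look-alikes from the thing itself.
- cams.spot_in(name, camera): "rect" ([left, top, right, bottom] in pixels, round what is visible of it).
The state is a dict: "time": time; "q": joint angles; "qd": joint speeds; "joint_efforts": joint torques, N m; "ee_pos": TCP position; "tcp_rot": TCP orientation; "wrist_force": force on the tool from outside, world axes, zero at the start; "torque": the same for the moment, N m; "opening": finger opening in m.
Only numpy, scipy, OpenCV 4.12 (cv2) and the standard library are available. Lean on these libraries where they do the work, as an engineer would, in place of code of your own. Each camera call takes 0.05 s, during which the arm holds its last target. There are 200 camera calls.

## Working session

There is one attempt and no reset: what is moved stays moved. The work goes in short steps, Python scripts to look and compute and a tool call to move; the robot and the scene stay as the last step left them, time stands still between calls to the robot, and variables do not carry over. Pictures are saved under pics/ and viewed, about 8 in all and at most 12, crops included, and the job is handed in when it is done.

Besides the shell and the picture viewer there is one more tool, called after ">>>" as name(argument=value, ...), one argument or row to a line, values as JSON. apply_moves: Moves the arm, as the interface text tells. Its arguments: {"type":"object","properties":{"commands":{"type":"array"},"newtons":{"type":"number"}},"required":["commands"]}

```bash
mkdir -p pics; ls; python3 - <<'E'
from workcell import bot,cams
import cv2,numpy as np
o=bot.get_obs();print(o['time'],o['ee_pos'],o['tcp_rot'],o['opening'])
for n in("scene","top"):
    c=cams.camera(n);cv2.imwrite(f'pics/{n}0.png',c['frame'])
    np.savez(f'{n}0.npz',**c)
    print(n,c['t'],c['R'].round(3).tolist(),c['camera_matrix'][0,0])
    for k in("sensor","chute","flap","spare","stud","spacer"):
        print(k,[(np.round(d['rect']).tolist(),round(d['confidence'],2)) for d in cams.spot_in(k,n)][:3])
E
```

```text
pics
0.0 [ 0.17854289 -0.51994977  0.20567999] [-89.04446658  89.9247357  109.90685551] 0.08526397014288865
scene [ 0.43883257 -0.14020872  1.38906636] [[-0.844, 0.537, 0.005], [0.387, 0.615, -0.687], [-0.372, -0.578, -0.726]] 503.4854603936915
sensor [([376.0, 402.0, 438.0, 463.0], 0.67), ([228.0, 265.0, 248.0, 288.0], 0.65), ([342.0, 196.0, 379.0, 232.0], 0.63)]
chute [([162.0, 214.0, 367.0, 348.0], 0.55)]
flap [([225.0, 262.0, 254.0, 291.0], 0.48)]
spare [([426.0, 380.0, 479.0, 423.0], 0.83)]
stud [([303.0, 291.0, 315.0, 312.0], 0.71)]
spacer [([243.0, 234.0, 255.0, 252.0], 0.64)]
top [-0.00880449  0.51549122  1.36315003] [[-0.012, -1.0, -0.001], [-0.994, 0.012, -0.107], [0.107, -0.0, -0.994]] 589.4219204342629
sensor [([400.0, 186.0, 437.0, 226.0], 0.98), ([318.0, 300.0, 356.0, 336.0], 0.73), ([296.0, 192.0, 325.0, 234.0], 0.65)]
chute [([244.0, 93.0, 384.0, 269.0], 0.72)]
flap [([294.0, 151.0, 325.0, 167.0], 0.73), ([263.0, 205.0, 273.0, 212.0], 0.17)]
spare [([107.0, 240.0, 147.0, 278.0], 0.84)]
stud []
spacer [([355.0, 187.0, 366.0, 197.0], 0.51)]
```

```bash
python3 - <<'E'
import cv2
a=cv2.imread('pics/top0.png')
cv2.imwrite('pics/t1.png',cv2.resize(a[80:280,230:450],None,fx=3,fy=3,interpolation=cv2.INTER_CUBIC)[:600])
E
```

```text
(no output)
```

View pics/top0.png

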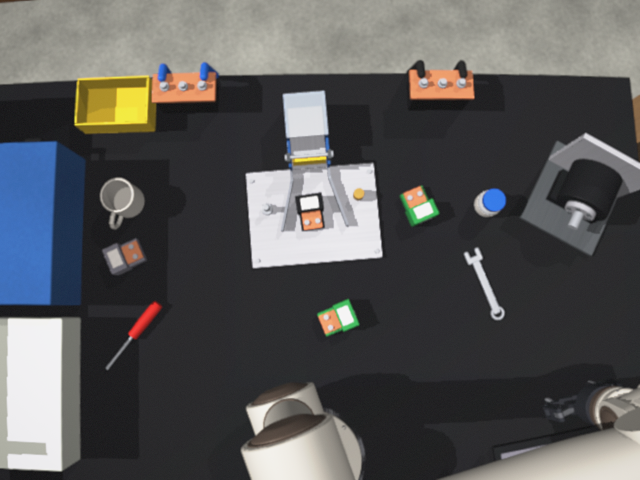

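View pics/t1.png

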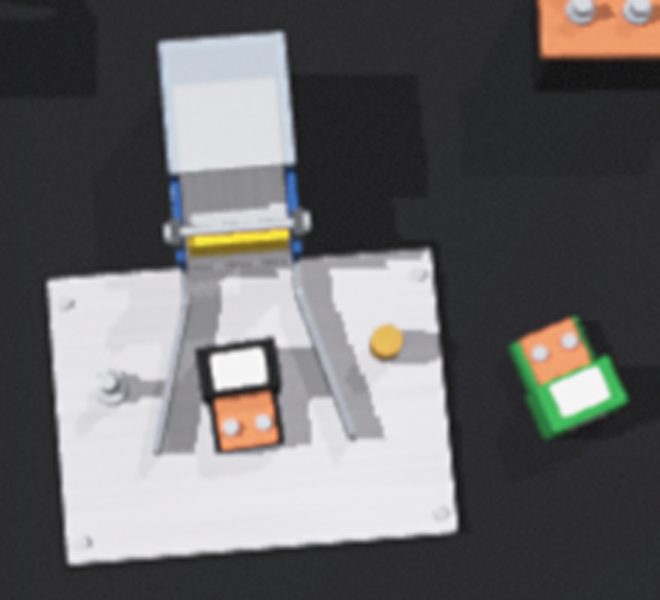

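The target is the black-bodied sensor with a white label at top px (310,212), standing in the lane and facing the yellow flap at (310,160). The green-bodied ones at (419,205) and (338,318) are look-alikes, and the grey one at (124,256) is the spare. The crop confirms the black one.

```bash
cat > h.py <<'E'
import numpy as np,cv2
def ray(c,uv,z):
    K,D,R,t=c['camera_matrix'],c['D'],c['R'],c['t']
    n=cv2.undistortPoints(np.array(uv,float).reshape(-1,1,2),K,D).reshape(-1,2)
    d=np.c_[n,np.ones(len(n))]@R; o=-R.T@t
    return o+d*((z-o[2])/d[:,2])[:,None]
def proj(c,P): return cv2.projectPoints(np.array(P,float),cv2.Rodrigues(c['R'])[0],c['t'],c['camera_matrix'],c['D'])[0].reshape(-1,2)
E
python3 - <<'E'
from h import *
c=dict(np.load('top0.npz')); f=lambda L:np.array(L)/3+[230-1/3,80-1/3]
dk=ray(c,f([(48,280),(430,250),(458,532),(67,565)]),.01)
print('deck',dk.round(4).tolist())
fe=ray(c,f([(158,452),(352,437)]),.032);print('fence ends',fe.round(4).tolist(),'mid',fe.mean(0))
po=ray(c,f([(170,231),(303,221)]),.094);print('posts',po.round(4).tolist(),po.mean(0))
fl=ray(c,f([(190,250),(290,242)]),.088);print('flap front',fl.round(4).tolist(),fl.mean(0))
w=dk[1]-dk[0]+dk[2]-dk[3]; yaw=np.arctan2(w[0],-w[1]);l=dk[0]-dk[3]+dk[1]-dk[2];print('yaw',np.degrees(yaw),np.degrees(np.arctan2(l[1],l[0])),np.linalg.norm(w)/2)
# axes
def fit(yaw):
    ex=np.array([np.cos(yaw),np.sin(yaw),0]);return ex,np.array([-ex[1],ex[0],0])
y=(yaw+np.arctan2(l[1],l[0]))/2
ex,ey=fit(y)
for n,o in(('deckfront',(dk[2]+dk[3])/2+.23*ex),('fence',fe.mean(0)+.15*ex),('posts',po.mean(0)-.01*ex),('mid',0)):print(n,o)
print('yawused',np.degrees(y))
lab=ray(c,f([(197,350),(272,338),(280,390),(203,400)]),.056);tail=ray(c,f([(217,451),(283,444)]),.036)
print('sensor front',lab.round(4).tolist(),'tail',tail.round(4).tolist(),tail.mean(0))
O=(dk[2]+dk[3])/2+.23*ex
s=tail.mean(0)-O;print('tail in chute',s@ex,s@ey, 'dir',np.degrees(np.arctan2(*( (lab[:2].mean(0)-tail.mean(0))[[1,0]]))))
for z,nm in((.01,'deck'),):
  im=c['frame'].copy()
  L=[O+ex*a+ey*b+[0,0,zz-O[2]] for a,b,zz in[(-.23,.155,.01),(-.23,-.155,.01),(-.15,.078,.032),(-.15,-.078,.032),(-.03,.045,.032),(-.03,-.045,.032),(.01,.047,.094),(.01,-.047,.094),(0,.039,.09),(0,-.039,.09),(.16,.047,.098),(.16,-.047,.098),(.055,.047,.098),(.055,-.047,.098)]]
  im=cv2.resize(im[80:280,230:450],None,fx=3,fy=3,interpolation=cv2.INTER_CUBIC)
  for p in (proj(c,L)-[230,80]+1/3)*3: cv2.circle(im,(int(p[0]),int(p[1])),3,(255,0,255),1)
  cv2.imwrite('pics/t2.png',im)
E
```

```text
deck [[0.6854, 0.148, 0.01], [0.7066, -0.1618, 0.01], [0.4771, -0.1786, 0.01], [0.4545, 0.1324, 0.01]]
fence ends [[0.5412, 0.0584, 0.032], [0.5513, -0.0943, 0.032]] mid [ 0.54628315 -0.01794988  0.032     ]
posts [[0.7032, 0.0451, 0.094], [0.7098, -0.0564, 0.094]] [ 0.7065249  -0.00564921  0.094     ]
flap front [[0.6896, 0.0302, 0.088], [0.695, -0.0464, 0.088]] [ 0.69230203 -0.00811928  0.088     ]
yaw 4.034710698426007 4.029566143499361 0.31118703049745855
deckfront [ 0.69522554 -0.00693301  0.01      ]
fence [ 0.69591186 -0.00740248  0.032     ]
posts [ 0.69654965 -0.00635237  0.094     ]
mid 0
yawused 4.032138420962684
sensor front [[0.6178, 0.0264, 0.056], [0.6265, -0.0321, 0.056], [0.5855, -0.0377, 0.056], [0.5784, 0.022, 0.056]] tail [[0.541, 0.0119, 0.036], [0.5459, -0.0399, 0.036]] [ 0.54342553 -0.01396352  0.036     ]
tail in chute -0.1519186266829805 0.0036608681157153673 dir 8.032091884913333
```

View pics/t2.png

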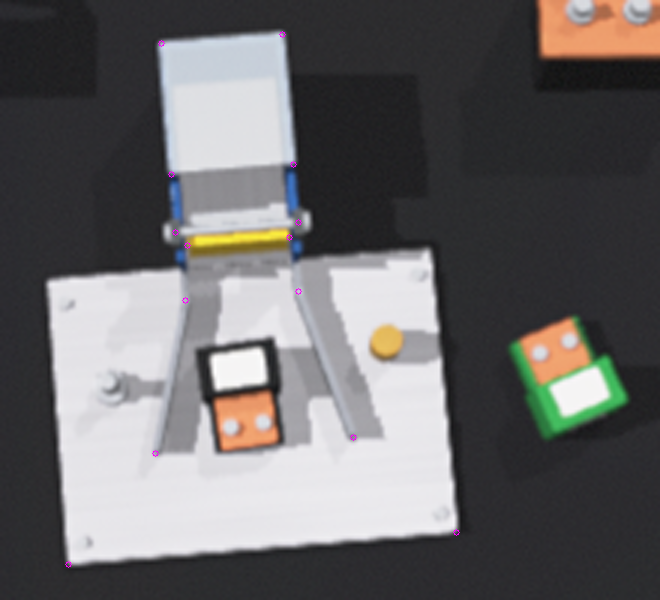

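```bash
cat >> h.py <<'E'
from scipy.spatial.transform import Rotation as Ro
O=np.array([.6955,-.007,0]);yw=np.radians(4.03)
C=np.array([[np.cos(yw),-np.sin(yw),0],[np.sin(yw),np.cos(yw),0],[0,0,1]])
def plan(b,P):
    o=b.get_obs();T=Ro.from_euler('xyz',o['tcp_rot'],degrees=True).as_matrix();p=np.array(o['ee_pos'])
    print('t',o['time'],'tcp chute',(C.T@(p-O)).round(4),'F',np.round(o['wrist_force'],1),'open',o['opening'])
    print('T in chute',(C.T@T).round(3).tolist())
    for s in(1,-1):
        G=np.c_[[0,0,-1],s*C[:,1],np.cross([0,0,-1],s*C[:,1])];print('roll',Ro.from_matrix(T.T@G).as_rotvec().round(3))
    for q in P: print(q,'->',(T.T@(O+C@np.array(q)-p)).round(4))
E
python3 - <<'E'
from h import *
from workcell import bot
plan(bot,[(-.2,.003,.2),(-.2,.003,.024)])
E
```

```text
t 0.7 tcp chute [-0.5516 -0.4756  0.2064] F [-0.4  0.3  0. ] open 0.08535929338009873
T in chute [[-0.0, 0.258, -0.966], [-0.0, -0.966, -0.258], [-1.0, -0.0, 0.0]]
roll [-2.881  0.     0.   ]
roll [ 0.26  0.   -0.  ]
(-0.2, 0.003, 0.2) -> [ 0.0064 -0.3719 -0.463 ]
(-0.2, 0.003, 0.024) -> [ 0.1824 -0.3719 -0.463 ]
```

>>> apply_moves(
  commands=[
    [0,-0.031,-0.039,0.05,-0.5],
    [0,-0.062,-0.077,0.1,-0.5],
    [0,-0.093,-0.116,0.15,-0.5],
    [0,-0.124,-0.154,0.2,-0.5],
    [0,-0.155,-0.193,0.26,-0.5],
    [0,-0.186,-0.231,0.26,-0.5],
    [0,-0.217,-0.27,0.26,-0.5],
    [0,-0.248,-0.308,0.26,-0.5],
    [0,-0.279,-0.347,0.26,-0.5],
    [0,-0.31,-0.385,0.26,-0.5],
    [0,-0.341,-0.424,0.26,-0.5],
    [0,-0.372,-0.463,0.26,-0.5],
  ],
)

```text
time: 1.9
ee_pos: [0.4965, -0.0159, 0.2066]
tcp_rot: [165.5, 90.0, -10.4]
wrist_force: [0.7, -1.4, -0.2]
opening: 0.0213
```

```bash
python3 - <<'E'
from h import *
from workcell import bot
plan(bot,[(-.2,.003,.2),(-.2,.003,.024)])
E
```

```text
t 1.9 tcp chute [-0.1991  0.0051  0.2066] F [ 0.7 -1.4 -0.2] open 0.02130859099185872
T in chute [[0.001, 0.001, -1.0], [-0.0, -1.0, -0.001], [-1.0, 0.0, -0.001]]
roll [-3.141e+00  0.000e+00 -1.000e-03]
roll [ 0.001 -0.001 -0.   ]
(-0.2, 0.003, 0.2) -> [0.0066 0.0021 0.0009]
(-0.2, 0.003, 0.024) -> [0.1826 0.0021 0.001 ]
```

>>> apply_moves(
  commands=[
    [0.04,0.002,0.001,0,-0.5],
    [0.08,0.002,0.001,0,-0.5],
    [0.12,0.002,0.001,0,-0.5],
    [0.155,0.002,0.001,0,-0.5],
    [0.175,0.002,0.001,0,-0.5],
    [0.182,0.002,0.001,0,-0.5],
    [0.182,0.002,0.001,0,-0.5],
  ],
)

```text
time: 2.6
ee_pos: [0.4954, -0.018, 0.0243]
tcp_rot: [18.7, 90.0, -157.2]
wrist_force: [-0.3, 0.0, 0.8]
opening: 0.0213
```

```bash
python3 - <<'E'
from h import *
from workcell import bot,cams
plan(bot,[(-.12,.003,.024)])
c=cams.camera('scene')
cv2.imwrite('pics/s1.png',cv2.resize(c['frame'][200:330,160:370],None,fx=3.8,fy=3.8,interpolation=cv2.INTER_CUBIC))
E
```

```text
t 2.6 tcp chute [-0.2004  0.0031  0.0243] F [-0.3  0.   0.8] open 0.021289777959111203
T in chute [[-0.0, 0.001, -1.0], [-0.0, -1.0, -0.001], [-1.0, 0.0, 0.0]]
roll [-3.141e+00  0.000e+00  1.000e-03]
roll [ 0.001  0.    -0.   ]
(-0.12, 0.003, 0.024) -> [ 0.0002  0.0002 -0.0804]
```

View pics/s1.png

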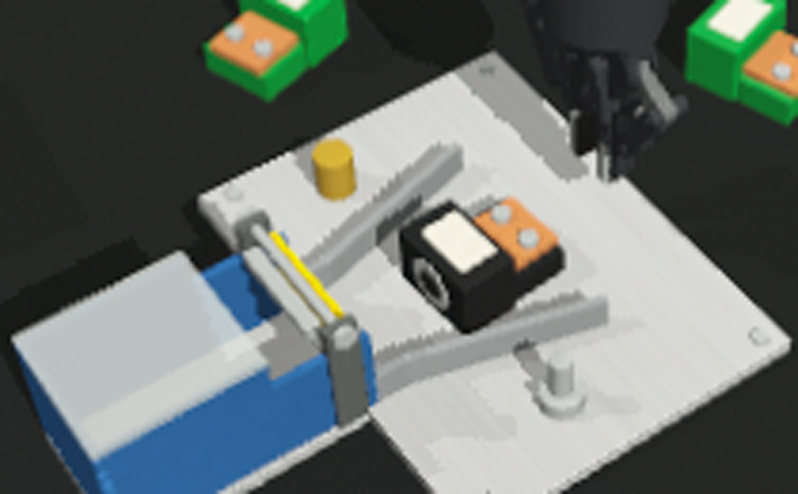

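The scene view shows the fingertips at (605,170), just behind the black sensor at (480,265). The lane ahead is clear. I'll push slowly first.

>>> apply_moves(
  commands=[
    [0,0,-0.012,0,-0.5],
    [0,0,-0.024,0,-0.5],
    [0,0,-0.034,0,-0.5],
    [0,0,-0.042,0,-0.5],
    [0,0,-0.05,0,-0.5],
    [0,0,-0.058,0,-0.5],
    [0,0,-0.066,0,-0.5],
    [0,0,-0.074,0,-0.5],
    [0,0,-0.08,0,-0.5],
    [0,0,-0.085,0,-0.5],
    [0,0,-0.085,0,-0.5],
  ],
)

```text
time: 3.75
ee_pos: [0.5814, -0.0119, 0.0254]
tcp_rot: [168.8, 89.9, -7.2]
wrist_force: [-1.1, -0.4, 0.2]
opening: 0.0214
```

```bash
python3 - <<'E'
from h import *
from workcell import bot,cams
plan(bot,[(-.011,.0,.024)])
c=cams.camera('scene')
a=cv2.resize(c['frame'][200:330,160:370],None,fx=3.8,fy=3.8,interpolation=cv2.INTER_CUBIC)
cv2.imwrite('pics/s2.png',a)
E
```

```text
t 3.75 tcp chute [-0.1142  0.0031  0.0254] F [-1.1 -0.4  0.2] open 0.021412520398618115
T in chute [[0.001, 0.001, -1.0], [-0.0, -1.0, -0.001], [-1.0, 0.0, -0.001]]
roll [-3.141e+00  0.000e+00 -2.000e-03]
roll [ 0.001 -0.001 -0.   ]
(-0.011, 0.0, 0.024) -> [ 0.0016  0.0032 -0.1032]
```

View pics/s2.png

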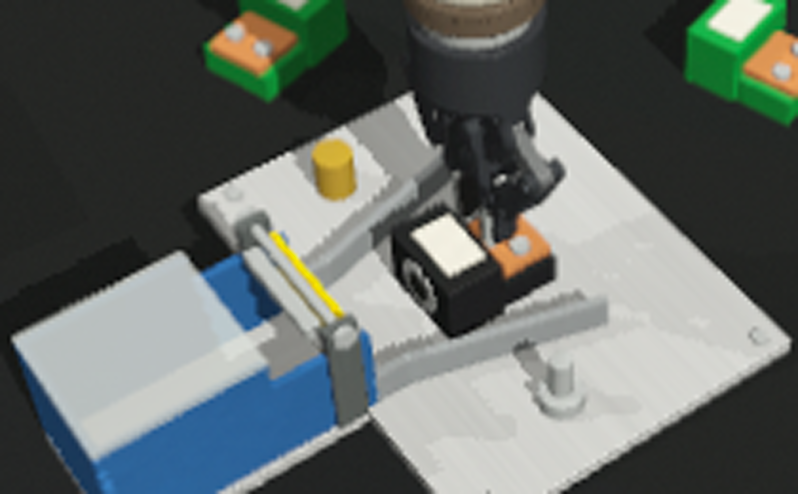

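The fingertips rode up over the low step, because the partly open tips sit higher than I assumed. The sensor itself has only squared up. I'll lift off, back out, shut the fingers and come down lower.

>>> apply_moves(
  commands=[
    [-0.025,0,0,0,-0.5],
    [-0.06,0,0,0,-0.5],
    [-0.06,0,0.04,0,-1],
    [-0.06,0,0.08,0,-1],
    [-0.06,0,0.09,0,-1],
    [-0.06,0,0.09,0,-1],
  ],
)

```text
time: 4.4
ee_pos: [0.4904, -0.0184, 0.086]
tcp_rot: [170.6, 89.8, -5.3]
wrist_force: [0.6, -0.6, 0.1]
opening: -0.0
```

```bash
python3 - <<'E'
from h import *
from workcell import bot,cams
plan(bot,[(-.2,.004,.017)])
c=cams.camera('top')
a=cv2.resize(c['frame'][140:240,250:400],None,fx=5,fy=5,interpolation=cv2.INTER_CUBIC)
cv2.imwrite('pics/t3.png',a)
np.savez('t3.npz',**c)
print([(d['rect'],d['confidence']) for d in cams.spot_in('sensor','top')])
E
```

```text
t 4.4 tcp chute [-0.2054  0.003   0.086 ] F [ 0.6 -0.6  0.1] open -2.6486744863362847e-05
T in chute [[0.003, 0.0, -1.0], [-0.0, -1.0, -0.0], [-1.0, 0.0, -0.003]]
roll [-3.141e+00  1.000e-03 -4.000e-03]
roll [ 0.    -0.003 -0.   ]
(-0.2, 0.004, 0.017) -> [ 0.069  -0.001  -0.0053]
[([402.7, 184.0, 439.1, 225.7], 0.75), ([351.6, 311.3, 356.3, 328.8], 0.64), ([466.5, 248.6, 503.9, 321.6], 0.29)]
```

View pics/t3.png

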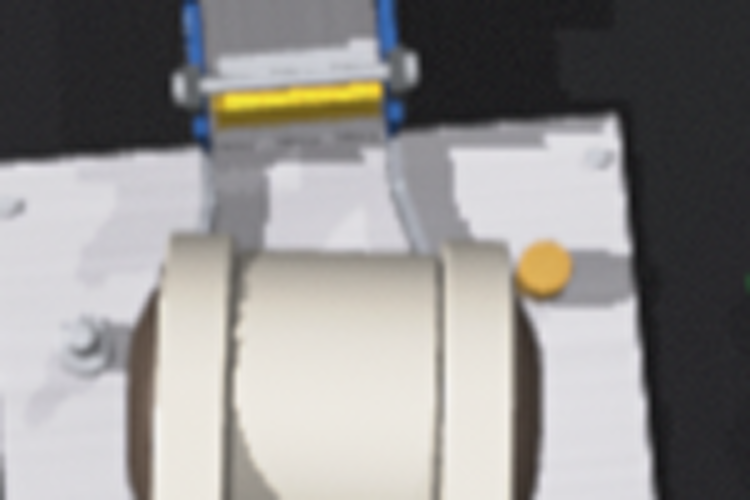

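The arm hides the sensor in the top view, so I'll use the scene camera from here.

>>> apply_moves(
  commands=[
    [0.03,-0.001,-0.003,0,-1],
    [0.055,-0.001,-0.003,0,-1],
    [0.069,-0.001,-0.005,0,-1],
    [0.069,-0.001,-0.015,0,-1],
    [0.069,-0.001,-0.025,0,-1],
    [0.069,-0.001,-0.035,0,-1],
    [0.069,-0.001,-0.044,0,-1],
    [0.069,-0.001,-0.053,0,-1],
    [0.069,-0.001,-0.062,0,-1],
    [0.069,-0.001,-0.068,0,-1],
    [0.069,-0.001,-0.068,0,-1],
  ],
)

```text
time: 5.6
ee_pos: [0.5606, -0.0125, 0.0168]
tcp_rot: [171.2, 89.8, -4.7]
wrist_force: [0.2, 0.7, 0.1]
opening: 0.0002
```

```bash
python3 - <<'E'
from h import *
from workcell import bot,cams
plan(bot,[(-.2,.004,.023)])
c=cams.camera('scene')
a=cv2.resize(c['frame'][200:330,160:370],None,fx=3.8,fy=3.8,interpolation=cv2.INTER_CUBIC)
cv2.imwrite('pics/s3.png',a);np.savez('s3.npz',**c)
E
```

```text
t 5.6 tcp chute [-0.135   0.004   0.0168] F [0.2 0.7 0.1] open 0.00021165720062699017
T in chute [[0.003, 0.001, -1.0], [-0.0, -1.0, -0.001], [-1.0, 0.0, -0.003]]
roll [-3.141e+00  1.000e-03 -4.000e-03]
roll [ 0.001 -0.003 -0.   ]
(-0.2, 0.004, 0.023) -> [-0.0064 -0.0001  0.065 ]
```

View pics/s3.png

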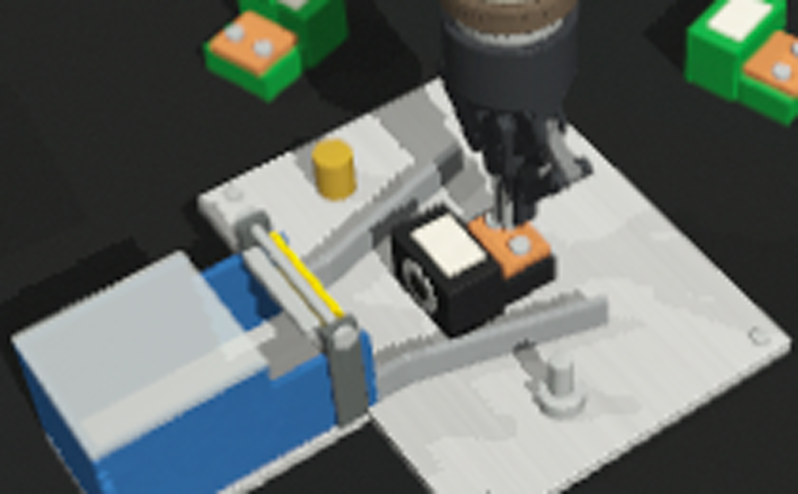

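```bash
python3 - <<'E'
from h import *
c=dict(np.load('s3.npz')); cc=lambda p:np.round((p-[160,200]+.37)*3.8).tolist()
g=lambda P:[O+C@np.array(q) for q in P]
print('tcp',cc(proj(c,g([(-.135,.004,.0168),(-.124,-.01,.0168),(-.124,.018,.0168),(-.135,.004,.036)]))))
f=lambda L:np.array(L)/3.8-.37+[160,200]
for n,L,z in(('label',[(411,219),(449,210),(487,250),(446,278)],.056),('frontface top',[(393,240),(444,294)],.056),('block rear top',[(498,265)],.056),('step rear-left top',[(553,254)],.036),('bolts',[(520,244),(494,219)],.040)):
    print(n,((ray(c,f(L),z)-O)@C).round(4).tolist())
# model hypothesis check
for a in(-.145,-.135,-.125): print(a,cc(proj(c,g([(a,.034,.036),(a,-.022,.036),(a+.08,.038,.056)]))))
E
```

```text
tcp [[514.0, 246.0], [487.0, 240.0], [513.0, 268.0], [514.0, 225.0]]
label [[-0.0788, -0.0216, 0.056], [-0.1011, -0.0142, 0.056], [-0.1016, 0.0251, 0.056], [-0.0703, 0.0286, 0.056]]
frontface top [[-0.0612, -0.014, 0.056], [-0.0628, 0.0379, 0.056]]
block rear top [[-0.1003, 0.0383, 0.056]]
step rear-left top [[-0.141, 0.0366, 0.036]]
bolts [[-0.1276, 0.0213, 0.04], [-0.1265, -0.0043, 0.04]]
-0.145 [[556.0, 248.0], [503.0, 193.0], [447.0, 292.0]]
-0.135 [[542.0, 256.0], [489.0, 200.0], [433.0, 300.0]]
-0.125 [[529.0, 263.0], [476.0, 207.0], [418.0, 308.0]]
```

```bash
python3 - <<'E'
from h import *
from workcell import bot,cams
c=dict(np.load('s3.npz'));d=c['depth']
def P(u,v):
    n=cv2.undistortPoints(np.array([[[u,v]]],float),c['camera_matrix'],c['D'])[0,0]
    return (np.r_[n,1]*d[v,u]-c['t'])@c['R']
for v in range(240,268,2):
    print(v,[ (u,)+tuple(int(x) for x in ((P(u,v)-O)@C*1000).round()) if d[v,u]>0 else 0 for u in range(284,308,3)])
E
```

```text
240 [(284, -161, -80, 12), (287, -125, -10, 94), (290, -120, 11, 115), (293, -121, 20, 122), (296, -127, 23, 121), (299, -128, 33, 128), (302, -144, 22, 109), (305, -133, 48, 138)]
242 [(284, -158, -75, 11), (287, -126, -13, 84), (290, -120, 10, 108), (293, -120, 22, 118), (296, -128, 21, 112), (299, -136, 21, 106), (302, -145, 20, 101), (305, -132, 49, 133)]
244 [(284, -153, -69, 12), (287, -161, -67, 9), (290, -125, 2, 92), (293, -120, 22, 112), (296, -130, 18, 102), (299, -139, 17, 95), (302, -126, 46, 129), (305, -132, 49, 127)]
246 [(284, -151, -65, 10), (287, -157, -60, 10), (290, -125, 1, 84), (293, -123, 17, 99), (296, -130, 18, 95), (299, -135, 23, 96), (302, -124, 50, 127), (305, -124, 60, 136)]
248 [(284, -148, -60, 9), (287, -153, -55, 9), (290, -125, 1, 77), (293, -124, 14, 89), (296, -130, 17, 88), (299, -123, 39, 112), (302, -125, 49, 119), (305, -123, 62, 132)]
250 [(284, -142, -52, 12), (287, -150, -51, 8), (290, -127, -2, 67), (293, -125, 14, 82), (296, -124, 26, 94), (299, -126, 35, 100), (302, -124, 49, 113), (305, -125, 58, 121)]
252 [(284, -138, -46, 13), (287, 
[... 651 characters left out ...]
, -169, -3, 10)]
260 [(284, -112, -6, 39), (287, -120, -6, 33), (290, -125, -1, 35), (293, -130, 5, 36), (296, -133, 11, 40), (299, -140, 14, 39), (302, -160, -2, 10), (305, -165, 3, 12)]
262 [(284, -100, 13, 57), (287, -115, 2, 37), (290, -120, 6, 37), (293, -126, 10, 36), (296, -129, 18, 42), (299, -137, 17, 36), (302, -143, 22, 37), (305, -160, 9, 12)]
264 [(284, -96, 19, 59), (287, -103, 21, 56), (290, -116, 12, 39), (293, -123, 14, 36), (296, -126, 22, 41), (299, -131, 27, 43), (302, -140, 25, 34), (305, -157, 14, 12)]
266 [(284, -94, 21, 55), (287, -99, 26, 57), (290, -113, 17, 39), (293, -119, 20, 38), (296, -123, 26, 40), (299, -130, 27, 36), (302, -137, 30, 34), (305, -154, 18, 11)]
```

```bash
python3 - <<'E'
import cv2
import numpy as np
f=np.load('s3.npz')['frame']
cv2.imwrite('pics/s3z.png',cv2.resize(f[225:295,255:335],None,fx=8,fy=8,interpolation=cv2.INTER_CUBIC))
E
```

```text
(no output)
```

View pics/s3z.png

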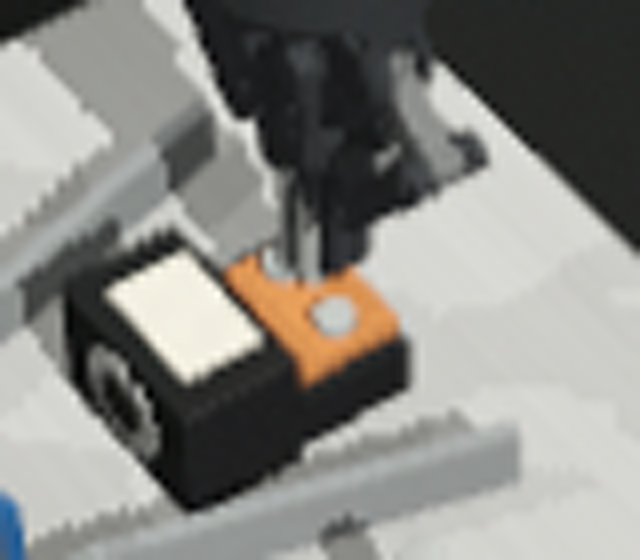

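```bash
python3 - <<'E'
from h import *
c=dict(np.load('s3.npz')); cc=lambda p:np.round((p-[160,200]+.37)*3.8).tolist()
g=lambda P:[O+C@np.array(q) for q in P]
for z in(.024,.034,.044): print(z,cc(proj(c,g([(-.189,-.012,z),(-.189,.012,z),(-.211,.012,z)]))))
from workcell import bot
o=bot.get_obs();print(o['q'],o['joint_efforts'],o['ee_pos'],o['wrist_force'],o['torque'])
E
```

```text
0.024 [[570.0, 184.0], [593.0, 207.0], [621.0, 192.0]]
0.034 [[570.0, 174.0], [593.0, 197.0], [621.0, 181.0]]
0.044 [[570.0, 163.0], [593.0, 186.0], [621.0, 170.0]]
[-1.27742190e+00  6.82622175e+00 -8.93570684e+00  7.40970688e+01
 -9.92033088e-03  1.74653516e+02] [ 5.92245650e-02 -5.32443237e+01  4.67407751e+01 -1.84115041e-01
  3.95356692e-03  7.69386330e-03] [ 0.56000845 -0.01254125  0.01673872] [-0.71934118 -0.68231113 -1.23772716] [-0.00764721 -0.00027306  0.00237714]
```

```bash
python3 - <<'E'
import cv2
a=cv2.imread('pics/s1.png')[90:250,530:730]
cv2.imwrite('pics/s1z.png',cv2.resize(a,None,fx=3.5,fy=3.5))
E
```

```text
(no output)
```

View pics/s1z.png

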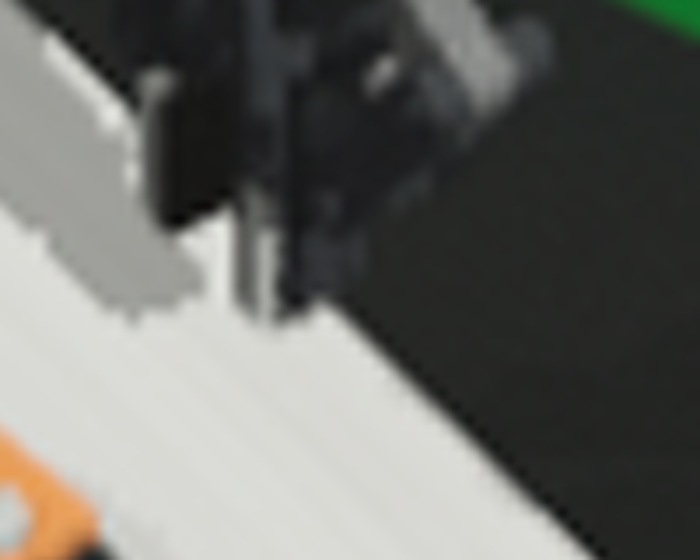

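The tips show about 18–20 mm higher than the reported TCP height, at (603,181) in s1 and again in s3. They are hovering over the copper step. I'll lift, back out and measure the tip height from depth.

>>> apply_moves(
  commands=[
    [-0.03,0,0,0,-1],
    [-0.045,0,0.02,0,-1],
    [-0.045,0,0.06,0,-1],
    [-0.045,0,0.075,0,-1],
    [-0.02,0,0.075,0,-1],
    [-0.005,0,0.075,0,-1],
    [0.002,0,0.075,0,-1],
    [0.002,0,0.075,0,-1],
  ],
)

```text
time: 6.45
ee_pos: [0.4845, -0.0178, 0.0135]
tcp_rot: [142.2, 90.0, -33.7]
wrist_force: [-0.8, -0.0, 0.7]
opening: -0.0
```

```bash
cat >> h.py <<'E'
def cloud(c):
    d=c['depth'];v,u=np.nonzero(d>0)
    n=cv2.undistortPoints(np.c_[u,v].astype(float).reshape(-1,1,2),c['camera_matrix'],c['D']).reshape(-1,2)
    return (((np.c_[n,np.ones(len(n))]*d[v,u][:,None]-c['t'])@c['R'])-O)@C,u,v
E
python3 - <<'E'
from h import *
from workcell import bot,cams
plan(bot,[(-.2,.006,.01)])
c=cams.camera('scene');np.savez('s4.npz',**c)
p,u,v=cloud(c);b=bot.get_obs()
t=(np.array(b['ee_pos'])-O)@C
m=(abs(p[:,0]-t[0])<.02)&(abs(p[:,1]-t[1])<.03)&(p[:,2]>.004)
print('tcp',t);h=p[m];
hist,e=np.histogram(h[:,2],bins=np.arange(0,.14,.006));print(list(zip((e*1000).round().astype(int).tolist(),hist.tolist())))
s=m&(p[:,2]>.02)&(p[:,2]<.06);k=np.argsort(p[s][:,2])[:14]
print(np.c_[p[s][k]*1000,u[s][k],v[s][k]].round().astype(int).tolist())
q=p[(p[:,2]>.09)&(p[:,2]<.1)&(abs(p[:,0]-t[0])<.07)&(abs(p[:,1]-t[1])<.06)];print('extent z90-100',q.min(0) if len(q) else 0,q.max(0) if len(q) else 0)
for z in np.arange(.08,.16,.01):
    q=p[(p[:,2]>z)&(p[:,2]<z+.01)&(abs(p[:,0]-t[0])<.09)&(abs(p[:,1]-t[1])<.09)]
    if len(q): print(round(z,2),((q.max(0)-t)*1000).round()[:2],((q.min(0)-t)*1000).round()[:2],len(q))
cv2.imwrite('pics/s4.png',cv2.resize(c['frame'][205:275,255:345],None,fx=7,fy=7,interpolation=cv2.INTER_CUBIC))
E
```

```text
t 6.45 tcp chute [-0.2112  0.004   0.0135] F [-0.8 -0.   0.7] open -8.361999098608909e-06
T in chute [[0.0, 0.001, -1.0], [-0.0, -1.0, -0.001], [-1.0, 0.0, -0.0]]
roll [-3.141  0.    -0.   ]
roll [ 0.001 -0.    -0.   ]
(-0.2, 0.006, 0.01) -> [ 0.0035 -0.002  -0.0112]
tcp [-0.21070019  0.00400772  0.01432388]
[(0, 0), (6, 194), (12, 75), (18, 0), (24, 0), (30, 0), (36, 2), (42, 9), (48, 19), (54, 20), (60, 21), (66, 15), (72, 11), (78, 6), (84, 30), (90, 49), (96, 27), (102, 28), (108, 27), (114, 27), (120, 29), (126, 21), (132, 36)]
[[-205, 11, 41, 321, 246], [-203, 10, 42, 320, 246], [-206, 10, 44, 321, 245], [-201, 9, 45, 319, 245], [-203, 10, 45, 320, 245], [-201, 2, 46, 317, 243], [-204, 8, 46, 320, 244], [-201, 6, 46, 318, 244], [-206, 14, 46, 322, 245], [-206, 11, 48, 321, 244], [-213, 16, 48, 325, 244], [-202, 0, 48, 317, 242], [-218, 18, 49, 327, 243], [-201, 5, 50, 318, 243]]
extent z90-100 [-0.22557925 -0.03877609  0.09003124] [-0.19698794  0.04163973  0.09974796]
0.08 [13. 31.] [ -7. -32.] 37
0.09 [14. 38.] [-15. -43.] 81
0.1 [16. 50.] [-15. -48.] 76
0.11 [17. 55.] [  3. -60.] 85
0.12 [17. 63.] [-14. -62.] 101
0.13 [19. 62.] [-14. -56.] 143
0.14 [18. 48.] [-13. -15.] 84
0.15 [11. 43.] [-12.  20.] 48
```

View pics/s4.png

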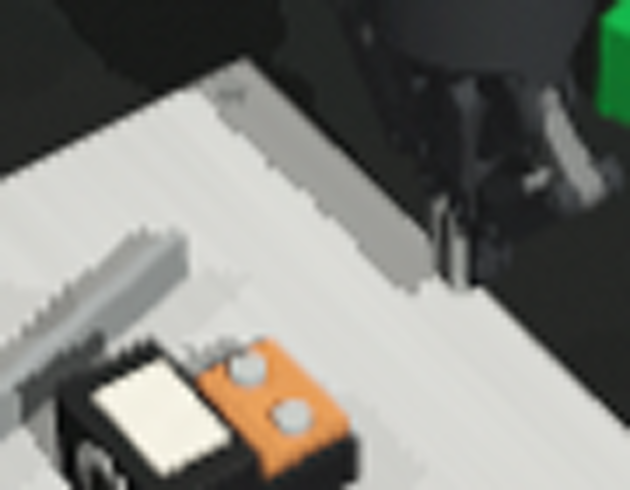

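>>> apply_moves(
  commands=[
    [0.003,-0.002,-0.005,0,-1],
    [0.006,-0.002,-0.01,0,-1],
    [0.009,-0.002,-0.01,0,-1],
    [0.009,-0.002,-0.01,0,-1],
  ],
)

```text
time: 6.9
ee_pos: [0.4948, -0.0151, 0.0049]
tcp_rot: [158.8, 90.0, -17.1]
wrist_force: [-0.7, -0.1, -0.2]
opening: 0.0
```

```bash
cat > tip.py <<'E'
from h import *
from workcell import bot,cams
plan(bot,[])
c=cams.camera('scene');np.savez('last.npz',**c)
p,u,v=cloud(c);b=bot.get_obs()
t=(np.array(b['ee_pos'])-O)@C;print('tcp',t)
s=(abs(p[:,0]-t[0])<.02)&(abs(p[:,1]-t[1])<.03)&(p[:,2]>.016)&(p[:,2]<.06);k=np.argsort(p[s][:,2])[:12]
print(np.c_[p[s][k]*1000,u[s][k],v[s][k]].round().astype(int).tolist())
E
python3 tip.py; python3 - <<'E'
from h import *
c=dict(np.load('last.npz'))
g=lambda P:[O+C@np.array(q) for q in P]
for z in (.01,.02,.03,.04): print(z,proj(c,g([(-.19,.006,z),(-.2,.012,z)])).round(1).tolist())
E
```

```text
t 6.9 tcp chute [-0.2007  0.0061  0.0049] F [-0.7 -0.1 -0.2] open 2.210173535070001e-05
T in chute [[0.001, 0.001, -1.0], [-0.0, -1.0, -0.001], [-1.0, 0.0, -0.001]]
roll [-3.141e+00  0.000e+00 -1.000e-03]
roll [ 0.001 -0.001 -0.   ]
tcp [-0.20082964  0.00603255  0.00505105]
[[-194, 14, 34, 318, 251], [-192, 13, 35, 317, 251], [-196, 12, 35, 318, 250], [-198, -10, 35, 313, 244], [-191, 3, 36, 314, 248], [-197, 11, 36, 318, 249], [-191, 11, 36, 316, 250], [-191, 8, 37, 315, 249], [-196, 16, 38, 319, 250], [-209, 18, 38, 324, 248], [-192, 14, 38, 317, 250], [-197, 19, 39, 320, 250]]
0.01 [[314.3, 256.4], [319.2, 256.1]]
0.02 [[314.4, 253.6], [319.2, 253.3]]
0.03 [[314.4, 250.8], [319.3, 250.4]]
0.04 [[314.4, 247.9], [319.4, 247.6]]
```

```bash
python3 - <<'E'
from h import *
c=dict(np.load('last.npz'));p,u,v=cloud(c);t=np.array([-.2008,.006,.005])
for z in np.arange(.03,.26,.01):
    q=p[(p[:,2]>z)&(p[:,2]<z+.01)&(abs(p[:,0]-t[0])<.09)&(abs(p[:,1]-t[1])<.09)]
    if len(q): print(round(z,2),'x',*((np.percentile(q[:,0],[3,97])-t[0])*1000).round(),'y',*((np.percentile(q[:,1],[3,97])-t[1])*1000).round(),len(q))
E
```

```text
0.03 x 9.0 88.0 y -79.0 72.0 308
0.04 x -6.0 79.0 y -13.0 20.0 65
0.05 x -4.0 10.0 y -11.0 15.0 27
0.06 x 4.0 11.0 y -9.0 14.0 22
0.07 x 6.0 13.0 y -17.0 18.0 29
0.08 x -9.0 13.0 y -36.0 34.0 79
0.09 x -11.0 16.0 y -40.0 45.0 71
0.1 x 6.0 17.0 y -49.0 49.0 77
0.11 x -9.0 17.0 y -54.0 61.0 102
0.12 x -11.0 18.0 y -55.0 62.0 135
0.13 x -7.0 19.0 y -12.0 48.0 90
0.14 x -9.0 13.0 y 18.0 42.0 49
0.15 x -9.0 26.0 y 23.0 39.0 33
0.16 x -18.0 37.0 y -7.0 38.0 105
0.17 x -16.0 37.0 y -8.0 38.0 114
0.18 x -16.0 37.0 y -7.0 39.0 114
0.19 x -20.0 37.0 y -10.0 39.0 119
0.2 x -25.0 36.0 y -15.0 37.0 208
0.21 x -8.0 37.0 y -1.0 38.0 30
0.22 x -20.0 38.0 y -6.0 39.0 116
0.23 x -22.0 39.0 y -12.0 41.0 158
0.24 x -19.0 39.0 y -7.0 42.0 107
0.25 x -22.0 40.0 y -9.0 41.0 181
```

>>> apply_moves(
  commands=[
    [0,0,0,0,-0.5],
    [0,0,0,0,-0.5],
    [0,0,0,0,-0.5],
    [0,0,0,0,-0.5],
  ],
)

```text
time: 7.35
ee_pos: [0.4948, -0.0151, 0.0052]
tcp_rot: [161.9, 89.9, -14.0]
wrist_force: [0.3, -0.8, 0.3]
opening: 0.0212
```

```bash
python3 tip.py; python3 - <<'E'
from h import *
c=dict(np.load('last.npz'));p,u,v=cloud(c);t=np.array([-.2008,.006,.005])
for z in np.arange(.02,.18,.01):
    q=p[(p[:,2]>z)&(p[:,2]<z+.01)&(abs(p[:,0]-t[0])<.045)&(abs(p[:,1]-t[1])<.07)]
    if len(q): print(round(z,2),'x',*((np.percentile(q[:,0],[3,97])-t[0])*1000).round(),'y',*((np.percentile(q[:,1],[3,97])-t[1])*1000).round(),len(q))
cv2.imwrite('pics/s5.png',cv2.resize(c['frame'][205:275,255:345],None,fx=7,fy=7,interpolation=cv2.INTER_CUBIC))
E
```

```text
t 7.35 tcp chute [-0.2008  0.006   0.0052] F [ 0.3 -0.8  0.3] open 0.02124046819672131
T in chute [[0.001, 0.001, -1.0], [-0.0, -1.0, -0.001], [-1.0, 0.0, -0.001]]
roll [-3.141e+00  0.000e+00 -1.000e-03]
roll [ 0.001 -0.001 -0.   ]
tcp [-0.20081025  0.00602079  0.0051523 ]
[[-185, -12, 16, 308, 251], [-207, -7, 28, 317, 245], [-194, 22, 31, 320, 254], [-204, -6, 31, 316, 245], [-194, -5, 31, 313, 247], [-207, -7, 32, 317, 244], [-197, 22, 32, 321, 253], [-198, -3, 34, 315, 246], [-196, -4, 34, 314, 246], [-194, -5, 34, 313, 246], [-200, -5, 34, 315, 245], [-198, -6, 34, 314, 245]]
0.02 x -6.0 -6.0 y -13.0 -13.0 1
0.03 x -7.0 10.0 y -14.0 22.0 28
0.04 x -7.0 11.0 y -14.0 26.0 48
0.05 x -5.0 10.0 y -15.0 26.0 43
0.06 x -0.0 11.0 y -15.0 25.0 36
0.07 x -8.0 13.0 y -33.0 40.0 42
0.08 x -9.0 12.0 y -41.0 44.0 82
0.09 x -9.0 15.0 y -47.0 51.0 86
0.1 x -8.0 17.0 y -50.0 55.0 91
0.11 x -4.0 17.0 y -56.0 62.0 81
0.12 x -12.0 18.0 y -60.0 65.0 146
0.13 x -8.0 20.0 y -15.0 61.0 118
0.14 x -8.0 12.0 y 19.0 43.0 47
0.15 x -7.0 27.0 y 19.0 40.0 35
0.16 x -19.0 36.0 y -7.0 39.0 106
0.17 x -17.0 37.0 y -6.0 38.0 108
```

View pics/s5.png

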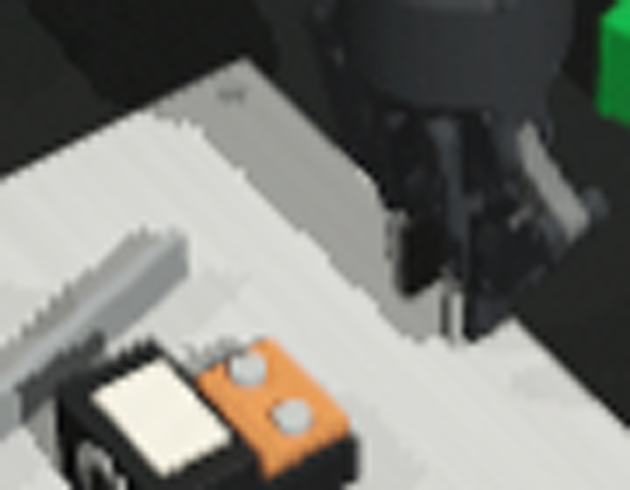

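Measured offset: the physical tip is about 26 mm above the reported TCP (no deck contact at TCP z = 5 mm), with linkages ±17 mm in x at rod height. So I'll push with shut fingers at TCP z ≈ -1 mm, which puts the tip at about 25 mm. The last part has to be a brisk push that lets the sensor coast past the flap.

>>> apply_moves(
  commands=[
    [0.003,0.004,0,0,-1],
    [0.006,0.004,-0.006,0,-1],
    [0.006,0.004,-0.02,0,-1],
    [0.006,0.004,-0.034,0,-1],
    [0.006,0.004,-0.042,0,-1],
    [0.006,0.004,-0.05,0,-1],
    [0.006,0.004,-0.058,0,-1],
    [0.006,0.004,-0.066,0,-1],
    [0.006,0.004,-0.074,0,-1],
    [0.006,0.004,-0.082,0,-1],
    [0.006,0.004,-0.09,0,-1],
    [0.006,0.004,-0.09,0,-1],
  ],
)

```text
time: 8.6
ee_pos: [0.586, -0.0126, -0.0007]
tcp_rot: [169.8, 89.9, -6.1]
wrist_force: [-0.5, 0.0, -0.2]
opening: -0.0002
```

```bash
python3 tip.py; python3 - <<'E'
from h import *
c=dict(np.load('last.npz'));p,u,v=cloud(c)
f=c['frame'][v,u].astype(int)
w=(p[:,2]>.048)&(p[:,2]<.064)&(f.min(1)>170)&(abs(p[:,1])<.05)&(p[:,0]>-.16)&(p[:,0]<0)
print('label',w.sum(),p[w].mean(0),np.percentile(p[w],[3,97],axis=0).round(4).tolist())
o=(p[:,2]>.03)&(p[:,2]<.042)&(f[:,2]>f[:,0]+60)&(abs(p[:,1])<.05)&(p[:,0]>-.2)&(p[:,0]<0)
print('copper',o.sum(),p[o].mean(0),np.percentile(p[o],[3,97],axis=0).round(4).tolist())
E
```

```text
t 8.6 tcp chute [-0.1096  0.0021 -0.0007] F [-0.5  0.  -0.2] open -0.00017409194243082088
T in chute [[0.002, 0.001, -1.0], [-0.0, -1.0, -0.001], [-1.0, 0.0, -0.002]]
roll [-3.141e+00  0.000e+00 -3.000e-03]
roll [ 0.001 -0.002 -0.   ]
tcp [-0.11017729  0.00210927 -0.00071544]
[[-97, -22, 28, 275, 262], [-103, 10, 28, 285, 269], [-91, -21, 28, 273, 263], [-97, 28, 29, 287, 275], [-104, 9, 30, 285, 268], [-99, 28, 30, 288, 274], [-118, 13, 31, 291, 266], [-92, 30, 31, 286, 276], [-97, 31, 32, 288, 275], [-103, 7, 32, 284, 267], [-98, -7, 33, 279, 264], [-100, -2, 33, 281, 265]]
label 166 [-0.04014415  0.0098564   0.05686732] [[-0.0524, -0.0083, 0.0544], [-0.0275, 0.028, 0.0595]]
copper 194 [-0.08112135  0.01193047  0.03596085] [[-0.098, -0.0117, 0.0314], [-0.066, 0.0317, 0.0396]]
```

>>> apply_moves(
  commands=[
    [0,0,-0.006,0,-1],
    [0,0,-0.012,0,-1],
    [0,0,-0.018,0,-1],
    [0,0,-0.024,0,-1],
    [0,0,-0.03,0,-1],
    [0,0,-0.035,0,-1],
    [0,0,-0.04,0,-1],
    [0,0,-0.045,0,-1],
    [0,0,-0.045,0,-1],
    [0,0,-0.045,0,-1],
  ],
)

```text
time: 9.65
ee_pos: [0.6306, -0.0095, -0.0006]
tcp_rot: [169.6, 89.9, -6.3]
wrist_force: [-0.2, -0.9, -0.6]
opening: -0.0002
```

```bash
cat > loc.py <<'E'
from h import *
c=dict(np.load('last.npz'));p,u,v=cloud(c)
f=c['frame'][v,u].astype(int)
w=(p[:,2]>.048)&(p[:,2]<.064)&(f.min(1)>170)&(abs(p[:,1])<.05)&(p[:,0]>-.16)&(p[:,0]<0.04)
if w.sum(): print('label',w.sum(),p[w].mean(0),np.percentile(p[w],[3,97],axis=0).round(4).tolist())
o=(p[:,2]>.03)&(p[:,2]<.042)&(f[:,2]>f[:,0]+60)&(f[:,1]<f[:,2]*.75)&(abs(p[:,1])<.05)&(p[:,0]>-.2)&(p[:,0]<0.1)
if o.sum(): print('copper',o.sum(),p[o].mean(0),np.percentile(p[o],[3,97],axis=0).round(4).tolist())
y=(f[:,2]>120)&(f[:,1]>.75*f[:,2])&(f[:,0]<.45*f[:,2])&(abs(p[:,1])<.06)&(abs(p[:,0]-.02)<.06)
if y.sum(): print('yellow',y.sum(),p[y].mean(0),np.percentile(p[y],[3,97],axis=0).round(4).tolist())
E
python3 tip.py; python3 loc.py
```

```text
t 9.65 tcp chute [-0.0649  0.0021 -0.0006] F [-0.2 -0.9 -0.6] open -0.00023352356269724272
T in chute [[0.002, 0.001, -1.0], [-0.0, -1.0, -0.001], [-1.0, 0.0, -0.002]]
roll [-3.141e+00  0.000e+00 -3.000e-03]
roll [ 0.001 -0.002 -0.   ]
tcp [-0.06504027  0.00213238 -0.00062335]
[[-60, 10, 27, 269, 278], [-50, 29, 28, 270, 285], [-59, 7, 29, 268, 277], [-51, 31, 30, 271, 285], [-45, 28, 30, 268, 285], [-46, -18, 30, 257, 272], [-54, 31, 31, 272, 284], [-49, -19, 31, 258, 271], [-59, 10, 31, 269, 277], [-68, 14, 32, 273, 276], [-51, 31, 33, 271, 284], [-62, 15, 34, 271, 277]]
label 19 [-0.00608955  0.00434246  0.05646172] [[-0.0082, -0.0093, 0.0535], [-0.0033, 0.0154, 0.0595]]
copper 191 [-0.03664654  0.0115751   0.03619345] [[-0.0528, -0.0113, 0.0317], [-0.0212, 0.0316, 0.0393]]
yellow 227 [0.0275785  0.00239115 0.06041623] [[0.0156, -0.0332, 0.0505], [0.0351, 0.0351, 0.0855]]
```

Step 1 looks met: the flap is about 0.75 rad open and the tail is at about -54 mm. Next comes a short run-up and a brisk push to centre x ≈ -20 mm, then retreat.

>>> apply_moves(
  commands=[
    [0,0,0.015,0,-1],
    [0,0,0.03,0,-1],
    [0,0,0.03,0,-1],
    [0,0,0.02,0,-1],
    [0,0,-0.001,0,-1],
    [0,0,-0.045,0,-1],
    [0,0,-0.045,0,-1],
    [0,0,-0.02,0,-1],
    [0,0,0.02,0,-1],
    [0,0,0.06,0,-1],
    [0,0,0.1,0,-1],
    [0,0,0.1,0,-1],
  ],
)

```text
time: 10.9
ee_pos: [0.5266, -0.0167, -0.0014]
tcp_rot: [0.5, 89.9, -175.4]
wrist_force: [1.1, 0.1, -0.0]
opening: -0.0002
```

```bash
python3 tip.py; python3 loc.py
```

```text
t 10.9 tcp chute [-0.1692  0.0022 -0.0014] F [ 1.1  0.1 -0. ] open -0.00016474140191343267
T in chute [[-0.001, 0.001, -1.0], [-0.0, -1.0, -0.001], [-1.0, 0.0, 0.001]]
roll [-3.141e+00  0.000e+00  2.000e-03]
roll [ 0.001  0.001 -0.   ]
tcp [-0.16615259  0.00204495 -0.0005031 ]
[[-163, 9, 25, 306, 258], [-160, 10, 28, 305, 258], [-161, 4, 29, 304, 256], [-159, 3, 30, 303, 256], [-162, 10, 30, 306, 257], [-159, 0, 30, 302, 255], [-160, -3, 31, 302, 254], [-177, 14, 31, 312, 255], [-158, 8, 31, 304, 257], [-165, 10, 32, 307, 256], [-160, 10, 32, 305, 257], [-159, 3, 33, 303, 255]]
copper 66 [0.02660368 0.00452472 0.03592458] [[0.0192, -0.0108, 0.0326], [0.0379, 0.0149, 0.0383]]
yellow 53 [0.00452164 0.00166598 0.08670862] [[0.0024, -0.033, 0.084], [0.0068, 0.0367, 0.0892]]
```

>>> apply_moves(
  commands=[
    [-0.04,0,0.02,0,-1],
    [-0.08,0,0.04,0,-1],
    [-0.12,0,0.08,0,-1],
    [-0.16,0,0.11,0,-1],
    [-0.2,0,0.14,0,-1],
    [-0.2,0,0.14,0,-1],
    [-0.2,0,0.14,0,-1],
  ],
)

```text
time: 11.65
ee_pos: [0.3913, -0.0266, 0.2014]
tcp_rot: [172.5, 89.6, -3.5]
wrist_force: [0.1, -0.1, 0.3]
opening: 0.0002
```

```bash
python3 tip.py; python3 loc.py; python3 - <<'E'
from h import *
from workcell import cams
c=cams.camera('top');s=dict(np.load('last.npz'))
a=cv2.resize(c['frame'][85:185,270:350],None,fx=4.5,fy=4.5,interpolation=cv2.INTER_CUBIC)
b=cv2.resize(s['frame'][205:315,160:260],None,fx=4.09,fy=4.09,interpolation=cv2.INTER_CUBIC)[:450]
h=min(len(a),len(b));cv2.imwrite('pics/end.png',np.hstack([a[:h],b[:h]]))
g=lambda P:[O+C@np.array(q) for q in P]
for x in(.004,.02,.04): print(x,((proj(c,g([(x,.028,.036),(x,-.028,.036)]))-[270,85])*4.5).round().tolist(),((proj(s,g([(x,.034,.036),(x,-.022,.036)]))-[160,205])*4.09).round().tolist())
E
```

```text
t 11.65 tcp chute [-0.3049  0.0018  0.2014] F [ 0.1 -0.1  0.3] open 0.00019442471381308655
T in chute [[0.007, 0.0, -1.0], [-0.001, -1.0, -0.0], [-1.0, 0.001, -0.007]]
roll [-3.141e+00  1.000e-03 -1.100e-02]
roll [ 0.    -0.007 -0.001]
tcp [-0.30509419  0.00187985  0.19963396]
[]
copper 67 [0.0269862  0.00470338 0.03598061] [[0.0197, -0.0135, 0.033], [0.0391, 0.015, 0.0385]]
yellow 53 [0.00440202 0.00138383 0.08636685] [[0.002, -0.0349, 0.0841], [0.0064, 0.0359, 0.089]]
0.004 [[124.0, 360.0], [229.0, 351.0]] [[370.0, 371.0], [316.0, 305.0]]
0.02 [[121.0, 330.0], [227.0, 322.0]] [[344.0, 385.0], [290.0, 318.0]]
0.04 [[118.0, 294.0], [223.0, 285.0]] [[311.0, 403.0], [258.0, 335.0]]
```

View pics/end.png

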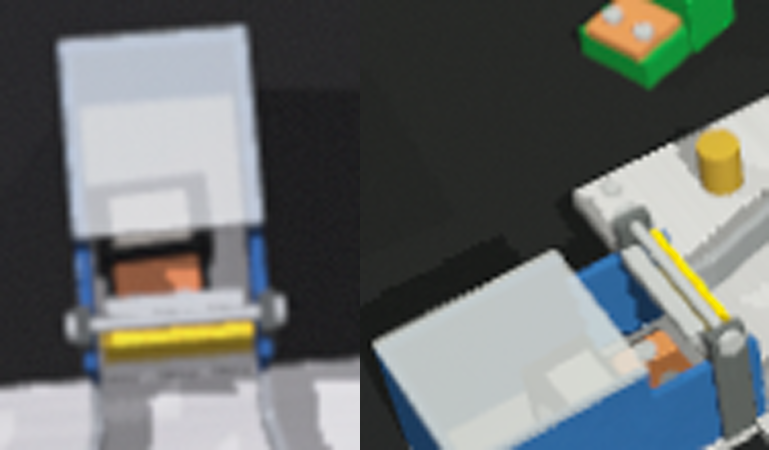

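```bash
python3 -c "
from workcell import bot
print(bot.job_done())"
```

```text
the job is handed in; nothing more can be done
None
```

The black sensor is in the blue return box and the flap hangs shut behind it. I handed the job in at about 12 s of the 40 s, and no verdict was reported.

**How it went in:** I pushed it along the deck with shut fingertips until it held the flap about 0.75 rad open. One brisk push then let it coast past the flap, because the gripper's linkage would have met the hinge rod before a slow push could finish. I drew the hand back and raised it clear.

**Last checks, from both cameras:**
- **Sensor:** it stands flat and about square. Its tail is roughly 18–20 mm beyond the flap's outer face, against the 4 mm needed, and it is near mid-lane.
- **Flap:** it looks shut in both views.
- **Robot:** the hand is clear and the wrist force is about 0 N.
- **Other things:** no push came near any of them. I did not measure their positions again at the end; in the last picture the brass spacer and a green look-alike seem where they were.

**What disagreed:** the fingertips sit about 26 mm higher than the reported tool point. On the first push they passed over the low rear step and pushed the sensor about 10 mm by its front block. On the second they passed over it without moving it. I measured the offset from depth images and corrected for it. The sensor was not visibly lifted or tipped in the pictures, but I did not measure this during the pushes.

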